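# Sweep the broken china off the crumb board

## Robot

A 7-joint arm with a two-finger parallel gripper is mounted at the origin on the work surface. World frame = base frame: x ahead of the robot, y to its left, z up, the work surface at z = 0. Lengths are in mm, angles in rad, forces in N, time in s.
With the tool pointing down it reaches from about 400 to 900 mm from the base axis. Payload 5.6 kg.
Tool frame: the origin (TCP) lies midway between the tips of the shut fingers; the grasp point (between the pads) lies 19 mm behind it (env.hold_point_z is the distance from the TCP to the grasp point, in mm); z points along the fingers, y is the line along which they close (so a half turn about z gives the same grasp; the last joint's range is limited). The gripper opens to 92 mm and grips with 3 to 60 N. Pads are 20 mm wide; open, the fingers measure 128 mm over their backs; the gripper's body (75 mm by 189 mm) begins 69 mm behind the grasp point.
Start: joints at [-1.223, 0.468, -0.012, 1.603, 0.006, 1.071, -0.056], TCP at [247.644, 600.984, 214.592] pointing down, gripper open.
Joint ranges: [-2.53, 2.53], [-0.31, 2.02], [-1.57, 1.55], [0.28, 2.44], [-1.29, 4.43], [0.15, 1.84], [-2.92, 2.92]. Speed limits (rad/s): [2.57, 2.57, 3.14, 3.14, 3.14, 3.14, 3.14].

## Interface

Orientations are given as a 3x3 rotation matrix whose columns are the frame's x, y, z axes.
In Python, from bench import state, imaging, workorder, env gives the robot as it stands. The module is installed in compiled form; this text tells all that it offers.
- The arm moves only by the shell command python3 -m crank 'ROWS' [OPENING] [FORCE]. ROWS is JSON, a list of rows, each an object with "xyz": the shift along the tool's x, y, z in mm, a list of three; "angular": the turn, a rotation vector about the tool's x, y, z in rad, a list of three. A call has 1 to 10 rows; each row is the pose to reach, as a shift and turn from the pose commanded when the call began, along the tool's axes at that moment; what a row does not reach only later rows make up. A row lasts 1/12 s, in which the tool goes at most 41.7 mm and 7.16 degrees, less where a joint would pass 70% of its speed; a pose out of reach is approached as far as the arm can. A call with a gripper value outside its range is refused whole. OPENING is the closure, from 0 (fully open) to 1 (shut), set as the call begins (- or left out, the last holds). The fingers move at their own pace and stop on an object; FORCE is the grip in N (left out, the last holds). Time passes only in rows, so rows that repeat a pose let the fingers close. It gives the time, the measured TCP pose, the force, the opening and the grip force at its end, in the units of the state.
- state(): the state, without advancing time (a new reading comes with each control period).
- imaging.camera(name): name is "scene" or "top"; returns a dict with "frame" (480x640x3 uint8, red, green, blue), "range_z" (480x640 float32, mm along the optical axis (not along the pixel's ray), 0 where there is no reading), "intrinsics" (3x3 intrinsics, pixels), "dist_coeffs" ([k1, k2, p1, p2, k3] as OpenCV has them; the pictures are not rectified), "R" (3x3) and "t" (3): a world point X has camera coordinates R X + t. Camera axes: x right, y down, z forward; pixel columns grow to the right and rows downward; lengths in mm; the calibration is good to about 2 mm. A picture is of the moment at which its call begins.
- workorder.finish_job(): hands the job in; it is judged then, once.
The state is a dict: "time": time; "q": joint angles; "qvel": joint speeds; "effort": joint torques, N m; "tcp_pos": TCP position; "eef_rot": TCP orientation; "ft_force": force on the tool from outside, world axes, zero at the start; "ft_torque": the same for the moment, N m; "gripper_width": finger opening in mm; "grasp_force": force on a finger pad.
Only numpy, scipy, OpenCV 4.12 (cv2) and the standard library are available. Lean on these libraries where they do the work, as an engineer would, in place of code of your own. Each camera call takes 0.05 s, during which the arm holds its last target. There are 200 camera calls.

## Task

A dish has broken on the crumb board: pick up the scraper block, sweep all five sharp blue china chips off the white board into the sunken tray at its end, then stand the scraper upright again in the middle of its cork mat. Touch the chips only with the scraper, never with the gripper, and go lightly, because the polished board marks if the scraper is pressed or knocked hard against it. Leave the sugar tin where it is.

Things in the scene. Friction and masses are not known exactly. Their poses are not given: they have to be found in the camera images.
- board: Fixed crumb board: white polished slab 200 mm (its x) by 240 mm (its y), top 30 mm above the worktop, with brown wooden rails 12 mm wide along both long sides (inner faces at its x = -88 and +88 mm, tops 42 mm above the worktop) and a black-floored sunken tray joined to its +y end. Open at its -y end (y = -120 mm). Origin: under the slab's centre, on the worktop; z up.
- board_top (a point): Centre of the slab's top face, 30 mm above the worktop; axes as the board's.
- tray_floor (a point): Centre of the tray's floor, 4 mm above the worktop, 26 mm below the slab's top; axes as the board's. The tray's inside is 176 mm (x) by 64 mm (y), from the slab's +y edge (y = +120 mm in the board's frame) to the inner face of the end wall (y = +184 mm; wall 6 mm thick, top 42 mm above the worktop).
- scraper: Loose scraper block, 0.25 kg or so, standing on the cork mat: orange foot 110 mm (its x) by 34 mm (its y) by 40 mm high, with a dark wooden handle ridge centred on it, 76 mm (x) by 22 mm (y), from 39 to 94 mm above the underside. Origin: centre of the underside; z up.
- mat: Fixed cork mat, the scraper's place, 150 mm (x) by 80 mm (y), 3 mm thick. Origin: centre of its underside, on the worktop.
- chip1: Loose blue china chip lying on the slab, about 24 by 18 mm and 10 mm thick, 10 g; a scraper riding a few mm clear of the slab still sweeps it. Origin: centre of its underside.
- chip2: Loose blue china chip lying on the slab, about 24 by 18 mm and 10 mm thick, 10 g; a scraper riding a few mm clear of the slab still sweeps it. Origin: centre of its underside.
- chip3: Loose blue china chip lying on the slab, about 24 by 18 mm and 10 mm thick, 10 g; a scraper riding a few mm clear of the slab still sweeps it. Origin: centre of its underside.
- chip4: Loose blue china chip lying on the slab, about 24 by 18 mm and 10 mm thick, 10 g; a scraper riding a few mm clear of the slab still sweeps it. Origin: centre of its underside.
- chip5: Loose blue china chip lying on the slab, about 24 by 18 mm and 10 mm thick, 10 g; a scraper riding a few mm clear of the slab still sweeps it. Origin: centre of its underside.
- sugar_tin: Round steel sugar tin with a lid, 84 mm across, 102 mm high, loose; leave alone. Origin: centre of its underside.

How it is judged:
By the outcome, as a careful person would: the job done as asked, in the order asked, and still so for the second after the job is handed in, with the robot touching nothing.
It also fails if it takes over 61 s, if anything falls off the work surface, if the arm or the gripper's body presses on something with over 40 N, if the wrist force passes 120 N, or if a joint passes its speed limit or range.

## Working session

There is one attempt and no reset: what is moved stays moved. The work goes in short steps, Python scripts to look and compute and a shell command to move; the robot and the scene stay as the last step left them, time stands still between calls to the robot, and variables do not carry over. Pictures are saved under pics/ and viewed, at most 10 in all, crops included, and the job is handed in when it is done.

```bash
mkdir -p pics; ls; python3 - <<'E'
from bench import state, imaging, env
import cv2,numpy as np,pickle
s=state(); print({k:np.round(v,3).tolist() for k,v in s.items()}); print(env.hold_point_z)
for n in ("scene","top"):
    c=imaging.camera(n); pickle.dump(c,open(f"{n}.pkl","wb")); cv2.imwrite(f"pics/{n}0.png",c["frame"][:,:,::-1])
    print(n,np.round(-c["R"].T@c["t"]),c["dist_coeffs"],(c["range_z"]>0).mean())
E
```

```text
pics
{'time': 0.0, 'q': [-1.223, 0.468, -0.012, 1.604, 0.006, 1.071, -0.056], 'qvel': [0.0, -0.001, 0.0, 0.0, 0.001, -0.002, -0.001], 'effort': [-0.001, -52.058, -0.013, -24.374, -0.057, 0.017, 0.0], 'tcp_pos': [247.443, 600.442, 213.644], 'eef_rot': [[-0.925, 0.381, -0.001], [0.381, 0.925, -0.002], [-0.0, -0.002, -1.0]], 'ft_force': [-0.601, -0.831, -0.01], 'ft_torque': [0.042, -0.009, -0.052], 'grasp_force': 0.0, 'gripper_width': 91.994}
18.700000000000003
scene [1141.  141.  613.] [-0.05738325  0.          0.          0.          0.        ] 0.9959505208333334
top [368.  14. 963.] [-0.14496428  0.          0.          0.          0.        ] 0.9959928385416666
```

View pics/top0.png

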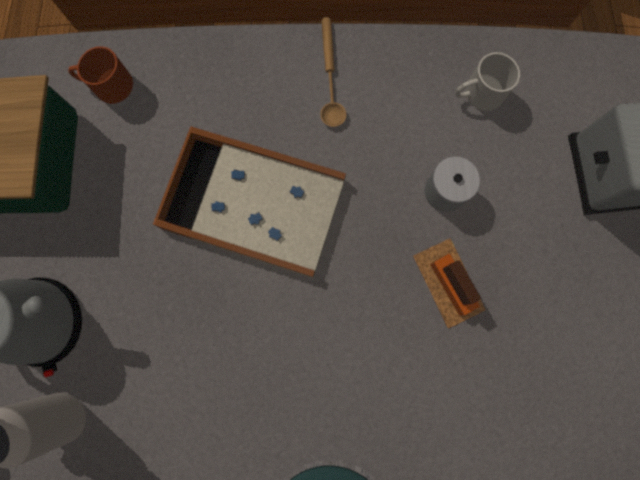

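View pics/scene0.png

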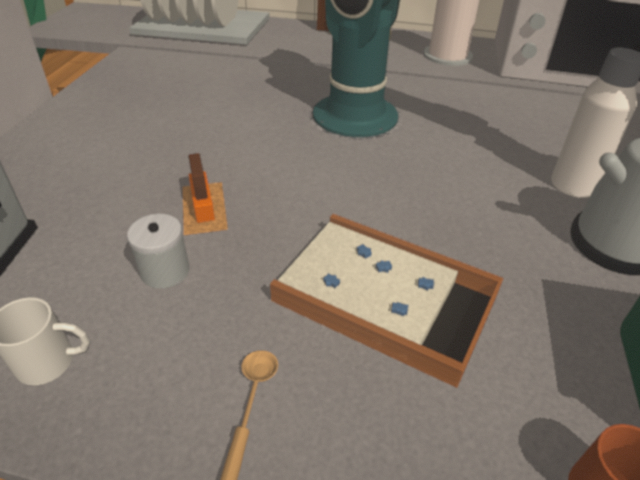

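The top view shows the board tilted around (250,200), with its tray at the left end (190,185) and chips at (238,175), (297,192), (218,207), (255,219) and (275,234). The scraper is at about (460,285) on the mat at (448,285), and the tin is at (457,180). The scene view agrees, and the arm isn't visible in either picture.

```bash
cat > h.py <<'E'
import cv2,numpy as np
def cast(c,px,z):
    u=cv2.undistortPoints(np.float64(px).reshape(-1,1,2),c["intrinsics"],c["dist_coeffs"])[:,0]
    d=np.c_[u,np.ones(len(u))]@c["R"]; o=-c["R"].T@c["t"]
    return o+d*((z-o[2])/d[:,2])[:,None]
def blobs(c,m,amin):
    m=cv2.morphologyEx(m.astype(np.uint8),cv2.MORPH_OPEN,np.ones((2,2)))
    return [k for k in cv2.findContours(m,0,cv2.CHAIN_APPROX_NONE)[0] if cv2.contourArea(k)>amin]
def rect(c,k,z):
    p=cast(c,k[:,0],z)[:,:2]; r=cv2.minAreaRect(p.astype(np.float32))
    b=cv2.boxPoints(r); e=b[1]-b[0],b[2]-b[1]; l=max(e,key=np.linalg.norm)
    return np.round(r[0],1),np.round(r[1],1),round(np.degrees(np.arctan2(l[1],l[0]))%180,1)
def masks(c):
    h=cv2.cvtColor(c["frame"],cv2.COLOR_RGB2HSV).astype(int); H,S,V=h[...,0],h[...,1],h[...,2]
    return dict(blue=(H>95)&(H<125)&(S>80),slab=(V>140)&(S<60),orange=(H<12)&(S>200)&(V>120),cork=(H>8)&(H<20)&(S>90)&(S<200)&(V>100),dark=(H<15)&(S>80)&(V<110)),h
def depthpts(c,k):
    m=np.zeros((480,640),np.uint8); cv2.drawContours(m,[k],-1,1,-1); v,u=np.nonzero(m); z=c["range_z"][v,u]
    x=cv2.undistortPoints(np.float64(np.c_[u,v]).reshape(-1,1,2),c["intrinsics"],c["dist_coeffs"])[:,0]
    return (np.c_[x,np.ones(len(x))]*z[:,None]-c["t"])@c["R"]
E
python3 - <<'E'
import pickle; from h import *
for n in("top","scene"):
    c=pickle.load(open(n+".pkl","rb")); M,h=masks(c)
    for name,z,a in(("blue",38,20),("slab",30,1500),("orange",43,60),("cork",3,80),("dark",97,80)):
        for k in blobs(c,M[name],a):
            ctr=k[:,0].mean(0)
            d=depthpts(c,k); w=cv2.convexHull(k)
            r=rect(c,w if name=="slab" else k,z)
            if 200<r[0][0]<800 and abs(r[0][1])<400: print(n,name,ctr.round(),cv2.contourArea(k),*r,"depth z med/max",np.percentile(d[:,2],[5,50,95]).round(),d.mean(0).round())
c=pickle.load(open("top.pkl","rb"));h=masks(c)[1]
for p in((465,283),(452,270),(440,285),(430,265),(260,155),(180,190),(250,195)): print(p,h[p[1],p[0]])
E
```

```text
top blue [276. 234.] 48.5 [522.7  92.4] [18.2 12.8] 58.7 depth z med/max [35. 39. 41.] [522.  92.  38.]
top blue [256. 219.] 50.5 [549.8 128.4] [18.3 13. ] 89.7 depth z med/max [36. 38. 41.] [550. 129.  38.]
top blue [219. 207.] 59.0 [572.6 198. ] [20.7 13.2] 89.5 depth z med/max [33. 38. 41.] [573. 198.  38.]
top blue [298. 192.] 50.5 [599.9  52.9] [16.6 13.2] 89.7 depth z med/max [36. 38. 41.] [596.  52.  53.]
top blue [239. 175.] 61.5 [633.2 162.6] [20.9 13.5] 89.4 depth z med/max [31. 38. 41.] [633. 162.  37.]
top slab [273. 209.] 10926.5 [575.2 107.5] [235.6 168.8] 71.7 depth z med/max [26. 29. 36.] [573. 107.  33.]
top cork [441. 280.] 1456.0 [ 433.6 -229.6] [149.3  80. ] 24.3 depth z med/max [-1.  2.  6.] [ 442. -210.    7.]
top cork [336. 116.] 304.5 [760.8 -20.6] [36.3 49.2] 120.6 depth z med/max [-1.  4. 14.] [761. -21.   5.]
top dark [448. 292.] 263.5 [ 413.3 -201.2] [106.  11.] 28.6 depth z med/max [ 1. 22. 40.] [ 417. -220.   24.]
top dark [466. 293.] 981.5 [ 416.9 -230.8] [96.4 37.6] 24.5 depth z med/max [ 0. 92. 97.] [ 421. -236.   75.]
top dark [234. 196.] 3002.0 [572
[... 219 characters left out ...]
581.7 -234.9] [188.2  94.1] 47.7 depth z med/max [11. 90. 93.] [ 626. -217.   76.]
scene cork [405. 301.] 6804.5 [568.2 141. ] [330.  242.2] 71.9 depth z med/max [ 3. 33. 43.] [636. 158.  31.]
scene cork [204. 204.] 1423.5 [ 418.7 -233.5] [197.3  79.5] 24.2 depth z med/max [-0.  2. 43.] [ 452. -218.   10.]
scene dark [488. 292.] 84.5 [628.6 280.2] [18.1 32.2] 164.4 depth z med/max [ 4. 14. 41.] [557. 303.  21.]
scene dark [198. 177.] 442.5 [ 465.6 -212.6] [138.9  20. ] 26.9 depth z med/max [49. 93. 97.] [ 451. -220.   83.]
(465, 283) [ 11 140  62]
(452, 270) [ 11 142  61]
(440, 285) [ 14 148 122]
(430, 265) [ 14 168 108]
(260, 155) [14 60 85]
(180, 190) [ 60 219   7]
(250, 195) [ 20  49 146]
```

```bash
python3 - <<'E'
import pickle; from h import *
P=[]
for n in("top","scene"):
    c=pickle.load(open(n+".pkl","rb")); v,u=np.mgrid[:480,:640]
    x=cv2.undistortPoints(np.float64(np.c_[u.ravel(),v.ravel()]).reshape(-1,1,2),c["intrinsics"],c["dist_coeffs"])[:,0]
    z=c["range_z"].ravel(); p=((np.c_[x,np.ones(len(x))]*z[:,None]-c["t"])@c["R"])[z>0]; P.append(p)
    def box(m): 
        q=p[m][:,:2].astype(np.float32); r=cv2.minAreaRect(q); b=cv2.boxPoints(r);e=max(b[1]-b[0],b[2]-b[1],key=np.linalg.norm)
        return len(q),q.mean(0).round(1),np.round(r[0],1),np.round(r[1],1),round(np.degrees(np.arctan2(e[1],e[0]))%180,1),p[m][:,2].mean().round(1)
    X,Y,Z=p.T
    print(n,"rails",box((abs(Z-42)<3)&(X>420)&(X<730)&(Y>-60)&(Y<340)))
    near=(abs(X-430)<80)&(abs(Y+225)<80)
    print(n,"handle",box(near&(Z>93)&(Z<101)))
    print(n,"foot",box(near&(Z>40)&(Z<46)))
    print(n,"tin",box((abs(X-590)<80)&(abs(Y+235)<80)&(Z>85)&(Z<104)))
p=np.vstack(P)
print("height map rows x 100..800 step 100, cols y 800..-500 step 100")
for x in range(100,900,100): print(x,[int(np.max(np.r_[0,p[(abs(p[:,0]-x)<50)&(abs(p[:,1]-y)<50)][:,2]])) for y in range(800,-501,-100)])
E
```

```text
top rails (2134, array([593.4, 155.1], dtype=float32), array([588.7, 142.5]), array([310.4, 201.2]), np.float32(71.8), np.float64(40.8))
top handle (511, array([ 430.8, -231.6], dtype=float32), array([ 430.5, -232.4]), array([75.5, 22.2]), np.float32(28.6), np.float64(95.5))
top foot (391, array([ 429.4, -227.2], dtype=float32), array([ 429.9, -232.1]), array([109.1,  34.4]), np.float32(28.8), np.float64(42.0))
top tin (1674, array([ 609.8, -227.6], dtype=float32), array([ 610.2, -228.2]), array([82.8, 81.9]), np.float32(2.7), np.float64(91.0))
scene rails (3617, array([609.5, 159.7], dtype=float32), array([589. , 143.4]), array([309.8, 204.7]), np.float32(71.8), np.float64(41.7))
scene handle (292, array([ 433.6, -230. ], dtype=float32), array([ 431.4, -231. ]), array([79.3, 22. ]), np.float32(28.6), np.float64(96.1))
scene foot (289, array([ 447.5, -224. ], dtype=float32), array([ 432.1, -231.3]), array([113.2,  33.7]), np.float32(27.4), np.float64(42.1))
scene tin (1551, array([ 616.1, -225.1], dtype=float32), array([ 612.1, -227.4]), array([83. , 82.6]), np.float32(89.2), np.float64(91.4))
height map rows x 100..800 step 100, cols y 800..-500 step 100
100 [0, 0, 2, 283, 3, 4, 3, 30, 300, 285, 3, 4, 3, 3]
200 [0, 0, 2, 287, 188, 5, 3, 3, 3, 4, 4, 4, 4, 4]
300 [0, 0, 122, 199, 4, 3, 4, 4, 4, 4, 4, 4, 4, 4]
400 [0, 0, 143, 200, 197, 3, 3, 5, 45, 4, 100, 99, 4, 3]
500 [0, 2, 4, 4, 4, 45, 44, 45, 44, 4, 98, 4, 4, 4]
600 [0, 0, 162, 164, 3, 46, 42, 42, 46, 3, 103, 95, 5, 186]
700 [0, 0, 163, 164, 4, 44, 44, 46, 46, 4, 93, 4, 5, 187]
800 [0, 0, 162, 164, 94, 5, 4, 4, 17, 4, 60, 94, 94, 4]
```

```bash
cat > to.py <<'E'
# to.py x y z yaw_of_tool_y : shift and turn in tool axes
import sys,numpy as np; from bench import state
from scipy.spatial.transform import Rotation as Q
s=state(); R=np.array(s["eef_rot"]); p=np.array(s["tcp_pos"]); a=list(map(float,sys.argv[1:]))
print("t",round(s["time"],2),"at",p.round(1),"yaw",np.degrees(np.arctan2(R[1,1],R[0,1])).round(2),"F",np.round(s["ft_force"],1),"w",round(s["gripper_width"],1),"g",round(s["grasp_force"],1))
while len(a)>=4:
    y=np.radians(a[3]); Y=np.array([np.cos(y),np.sin(y),0]); Z=np.array([0,0,-1.]); T=np.c_[np.cross(Y,Z),Y,Z]
    print("shift",(R.T@(np.array(a[:3])-p)).round(1),"turn",Q.from_matrix(R.T@T).as_rotvec().round(3)); a=a[4:]
E
python3 -m crank '[{"xyz":[0,0,-150],"angular":[0,0,0]},{"xyz":[0,0,-150],"angular":[0,0,0]},{"xyz":[0,0,-150],"angular":[0,0,0]},{"xyz":[0,0,-150],"angular":[0,0,0]},{"xyz":[-292,-97,-150],"angular":[0,0,0.5]},{"xyz":[-292,-97,-150],"angular":[0,0,0.5]},{"xyz":[-292,-97,-150],"angular":[0,0,0.5]},{"xyz":[-292,-97,-150],"angular":[0,0,0.5]},{"xyz":[-292,-97,-150],"angular":[0,0,0.5]},{"xyz":[-292,-97,-150],"angular":[0,0,0.5]}]' 0 40
python3 to.py 560 50 340 0  431.1 -231.5 240 -61.4
```

```text
time: 0.93
tcp_pos: [438.0, 436.1, 364.4]
eef_rot: [[-0.629, 0.778, -0.0], [0.778, 0.629, -0.0], [-0.0, -0.0, -1.0]]
ft_force: [0.7, 1.5, 1.1]
gripper_width: 91.6
grasp_force: 0.0
t 0.93 at [438.  436.1 364.4] yaw 38.95 F [0.7 1.5 1.1] w 91.6 g 0.0
shift [-377.  -147.8   24.5] turn [-0.    0.    0.68]
shift [-514.8 -425.   124.6] turn [-0.     0.     1.751]
```

```bash

python3 -m crank '[{"xyz":[-377,-148,24],"angular":[0,0,1.2]},{"xyz":[-377,-148,24],"angular":[0,0,1.2]},{"xyz":[-377,-148,24],"angular":[0,0,1.2]},{"xyz":[-377,-148,24],"angular":[0,0,1.2]},{"xyz":[-377,-148,24],"angular":[0,0,1.2]},{"xyz":[-377,-148,24],"angular":[0,0,1.2]},{"xyz":[-377,-148,24],"angular":[0,0,1.2]},{"xyz":[-377,-148,24],"angular":[0,0,1.2]},{"xyz":[-377,-148,24],"angular":[0,0,1.2]},{"xyz":[-377,-148,24],"angular":[0,0,1.2]}]'
python3 to.py 431.1 -231.5 200 -61.4
```

```text
time: 1.77
tcp_pos: [559.1, 47.3, 340.4]
eef_rot: [[0.505, 0.863, 0.0], [0.863, -0.505, -0.001], [-0.001, 0.001, -1.0]]
ft_force: [0.8, 0.6, -0.2]
gripper_width: 91.5
grasp_force: 0.0
t 1.77 at [559.1  47.3 340.4] yaw -30.32 F [ 0.8  0.6 -0.2] w 91.5 g 0.0
shift [-305.2   30.2  140.7] turn [0.001 0.001 0.542]
```

```bash

python3 -m crank '[{"xyz":[-305,30,141],"angular":[0,0,0.542]},{"xyz":[-305,30,141],"angular":[0,0,0.542]},{"xyz":[-305,30,141],"angular":[0,0,0.542]},{"xyz":[-305,30,141],"angular":[0,0,0.542]},{"xyz":[-305,30,141],"angular":[0,0,0.542]},{"xyz":[-305,30,141],"angular":[0,0,0.542]},{"xyz":[-305,30,141],"angular":[0,0,0.542]},{"xyz":[-305,30,141],"angular":[0,0,0.542]},{"xyz":[-305,30,141],"angular":[0,0,0.542]},{"xyz":[-305,30,141],"angular":[0,0,0.542]}]'
python3 -m crank '[{"xyz":[0,0,0],"angular":[0,0,0]},{"xyz":[0,0,0],"angular":[0,0,0]}]'
python3 to.py 431.1 -231.5 50 -61.4
```

```text
time: 2.6
tcp_pos: [431.2, -230.0, 198.7]
eef_rot: [[0.876, 0.482, -0.003], [0.482, -0.876, 0.0], [-0.002, -0.001, -1.0]]
ft_force: [0.5, 0.6, 0.9]
gripper_width: 91.8
grasp_force: 0.0
time: 2.77
tcp_pos: [434.5, -226.7, 199.9]
eef_rot: [[0.872, 0.489, 0.001], [0.489, -0.872, 0.0], [0.001, 0.0, -1.0]]
ft_force: [0.3, -0.1, 0.3]
gripper_width: 92.3
grasp_force: 0.0
t 2.77 at [ 434.5 -226.7  199.9] yaw -60.71 F [ 0.3 -0.1  0.3] w 92.3 g 0.0
shift [ -5.5   2.4 149.9] turn [ 0.    -0.001  0.012]
```

```bash

python3 -m crank '[{"xyz":[-5.5,2.4,30],"angular":[0,0,0.012]},{"xyz":[-5.5,2.4,60],"angular":[0,0,0.012]},{"xyz":[-5.5,2.4,80],"angular":[0,0,0.012]},{"xyz":[-5.5,2.4,80],"angular":[0,0,0.012]},{"xyz":[-5.5,2.4,80],"angular":[0,0,0.012]}]'
python3 to.py 431.1 -231.5 50 -61.4; python3 to.py 431.1 -231.5 50 -61.4
```

```text
time: 3.18
tcp_pos: [430.3, -231.7, 119.6]
eef_rot: [[0.878, 0.479, -0.001], [0.479, -0.878, 0.0], [-0.001, -0.001, -1.0]]
ft_force: [-0.3, -0.3, 1.5]
gripper_width: 92.2
grasp_force: 0.0
t 3.18 at [ 430.3 -231.7  119.6] yaw -61.41 F [-0.3 -0.3  1.5] w 92.2 g 0.0
shift [ 0.9  0.3 69.6] turn [-0.001  0.001 -0.   ]
t 3.18 at [ 430.3 -231.7  119.6] yaw -61.41 F [-0.3 -0.3  1.5] w 92.2 g 0.0
shift [ 0.9  0.3 69.6] turn [-0.001  0.001 -0.   ]
```

```bash

python3 -m crank '[{"xyz":[0.9,0.3,20],"angular":[0,0,0]},{"xyz":[0.9,0.3,40],"angular":[0,0,0]},{"xyz":[0.9,0.3,55],"angular":[0,0,0]},{"xyz":[0.9,0.3,63],"angular":[0,0,0]},{"xyz":[0.9,0.3,68],"angular":[0,0,0]},{"xyz":[0.9,0.3,68],"angular":[0,0,0]},{"xyz":[0.9,0.3,68],"angular":[0,0,0]}]' 0 
python3 -m crank '[{"xyz":[0,0,0],"angular":[0,0,0]},{"xyz":[0,0,0],"angular":[0,0,0]},{"xyz":[0,0,0],"angular":[0,0,0]},{"xyz":[0,0,0],"angular":[0,0,0]},{"xyz":[0,0,0],"angular":[0,0,0]},{"xyz":[0,0,0],"angular":[0,0,0]},{"xyz":[0,0,0],"angular":[0,0,0]},{"xyz":[0,0,0],"angular":[0,0,0]}]' 1 40
```

```text
time: 3.77
tcp_pos: [431.6, -232.9, 52.6]
eef_rot: [[0.879, 0.477, 0.002], [0.477, -0.879, -0.0], [0.001, 0.001, -1.0]]
ft_force: [0.4, -0.6, -0.5]
gripper_width: 91.7
grasp_force: 0.0
time: 4.43
tcp_pos: [430.7, -232.7, 51.6]
eef_rot: [[0.879, 0.476, -0.0], [0.476, -0.879, 0.0], [0.0, -0.0, -1.0]]
ft_force: [1.1, -0.4, -0.4]
gripper_width: 40.5
grasp_force: 0.0
```

```bash

python3 -m crank '[{"xyz":[0,0,0],"angular":[0,0,0]},{"xyz":[0,0,0],"angular":[0,0,0]},{"xyz":[0,0,0],"angular":[0,0,0]},{"xyz":[0,0,0],"angular":[0,0,0]},{"xyz":[0,0,0],"angular":[0,0,0]},{"xyz":[0,0,0],"angular":[0,0,0]},{"xyz":[0,0,0],"angular":[0,0,0]},{"xyz":[0,0,0],"angular":[0,0,0]}]' 1 40
python3 to.py
```

```text
time: 5.1
tcp_pos: [430.6, -232.6, 51.5]
eef_rot: [[0.879, 0.477, -0.0], [0.477, -0.879, 0.0], [-0.0, -0.0, -1.0]]
ft_force: [0.0, 0.4, -1.9]
gripper_width: 22.1
grasp_force: 40.0
t 5.1 at [ 430.6 -232.6   51.5] yaw -61.54 F [ 0.   0.4 -1.9] w 22.1 g 40.0
```

```bash

python3 -m crank '[{"xyz":[0,0,-5],"angular":[0,0,0]},{"xyz":[0,0,-20],"angular":[0,0,0]},{"xyz":[0,0,-50],"angular":[0,0,0]},{"xyz":[0,0,-85],"angular":[0,0,0]},{"xyz":[0,0,-100],"angular":[0,0,0]},{"xyz":[0,0,-100],"angular":[0,0,0]}]'
python3 to.py 505.4 -24.3 120 -108.2
```

```text
time: 5.6
tcp_pos: [432.9, -233.8, 155.0]
eef_rot: [[0.879, 0.476, 0.007], [0.476, -0.879, -0.001], [0.005, 0.005, -1.0]]
ft_force: [0.9, -0.8, -2.1]
gripper_width: 21.8
grasp_force: 40.0
t 5.6 at [ 432.9 -233.8  155. ] yaw -61.55 F [ 0.9 -0.8 -2.1] w 21.8 g 40.0
shift [ 163.4 -149.8   35.3] turn [ 0.002 -0.007  0.814]
```

```bash
python3 - <<'E'
from bench import imaging
import cv2
c=imaging.camera("scene"); cv2.imwrite("pics/lift.png",c["frame"][:,:,::-1])
E
```

```text
(no output)
```

View pics/lift.png

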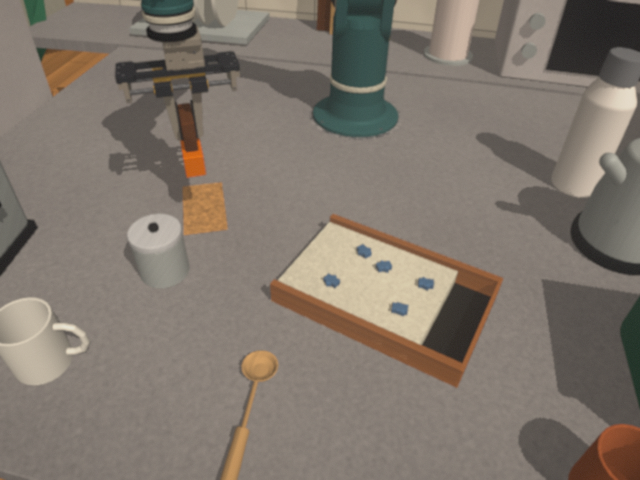

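The scraper is held upright at (192,150), the mat is free, and nothing else has moved. Next I go to the first lane.

```bash

python3 -m crank '[{"xyz":[163,-150,0],"angular":[0,0,0.814]},{"xyz":[163,-150,0],"angular":[0,0,0.814]},{"xyz":[163,-150,0],"angular":[0,0,0.814]},{"xyz":[163,-150,0],"angular":[0,0,0.814]},{"xyz":[163,-150,0],"angular":[0,0,0.814]},{"xyz":[163,-150,0],"angular":[0,0,0.814]},{"xyz":[163,-150,20],"angular":[0,0,0.814]},{"xyz":[163,-150,35],"angular":[0,0,0.814]},{"xyz":[163,-150,35],"angular":[0,0,0.814]},{"xyz":[163,-150,35],"angular":[0,0,0.814]}]'
python3 -m crank '[{"xyz":[0,0,0],"angular":[0,0,0]},{"xyz":[0,0,0],"angular":[0,0,0]},{"xyz":[0,0,0],"angular":[0,0,0]}]'
python3 to.py 505.4 -24.3 82.5 -108.2
```

```text
time: 6.48
tcp_pos: [501.0, -23.4, 115.2]
eef_rot: [[0.95, -0.312, -0.004], [-0.312, -0.95, -0.001], [-0.003, 0.002, -1.0]]
ft_force: [0.2, 0.1, -2.3]
gripper_width: 22.0
grasp_force: 40.0
time: 6.73
tcp_pos: [502.9, -23.6, 117.3]
eef_rot: [[0.95, -0.313, 0.001], [-0.313, -0.95, 0.0], [0.001, -0.001, -1.0]]
ft_force: [0.6, -0.6, -1.1]
gripper_width: 21.4
grasp_force: 40.0
t 6.73 at [502.9 -23.6 117.3] yaw -108.23 F [ 0.6 -0.6 -1.1] w 21.4 g 40.0
shift [ 2.5 -0.1 34.8] turn [-0.001 -0.001 -0.   ]
```

```bash

python3 -m crank '[{"xyz":[2.5,0,10],"angular":[0,0,0]},{"xyz":[2.5,0,20],"angular":[0,0,0]},{"xyz":[2.5,0,29],"angular":[0,0,0]},{"xyz":[2.5,0,34],"angular":[0,0,0]},{"xyz":[2.5,0,34],"angular":[0,0,0]},{"xyz":[2.5,0,34],"angular":[0,0,0]},{"xyz":[2.5,0,34],"angular":[0,0,0]}]'
python3 to.py 505.4 -24.3 82.5 -108.2 590.6 235.1 82.5 -108.2
python3 - <<'E'
from bench import imaging
import cv2
c=imaging.camera("scene"); cv2.imwrite("pics/low.png",cv2.resize(c["frame"][150:400,200:520,::-1],None,fx=2,fy=2))
E
```

```text
time: 7.32
tcp_pos: [505.0, -24.1, 82.6]
eef_rot: [[0.95, -0.312, 0.0], [-0.312, -0.95, -0.0], [0.0, 0.0, -1.0]]
ft_force: [-0.5, 0.4, -1.6]
gripper_width: 21.8
grasp_force: 40.0
t 7.32 at [505.  -24.1  82.6] yaw -108.19 F [-0.5  0.4 -1.6] w 21.8 g 40.0
shift [0.4 0.  0.1] turn [ 0. -0.  0.]
shift [ 4.00e-01 -2.73e+02  1.00e-01] turn [ 0. -0.  0.]
```

View pics/low.png

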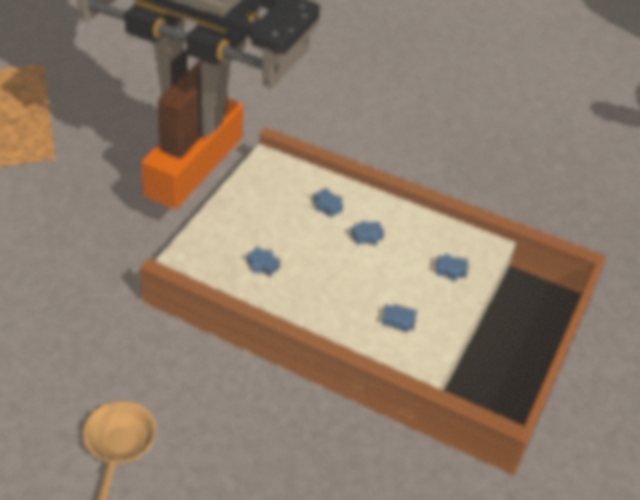

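The scraper stands at the open end between the rail lines, just above slab height. All five chips are still in place, with three of them in this lane.

```bash

python3 -m crank '[{"xyz":[0,-6,0],"angular":[0,0,0]},{"xyz":[0,-18,0],"angular":[0,0,0]},{"xyz":[0,-30,0],"angular":[0,0,0]},{"xyz":[0,-42,0],"angular":[0,0,0]},{"xyz":[0,-54,0],"angular":[0,0,0]},{"xyz":[0,-65,0],"angular":[0,0,0]},{"xyz":[0,-75,0],"angular":[0,0,0]},{"xyz":[0,-85,0],"angular":[0,0,0]},{"xyz":[0,-90,0],"angular":[0,0,0]},{"xyz":[0,-90,0],"angular":[0,0,0]}]'
python3 to.py 590.6 235.1 82.5 -108.2
```

```text
time: 8.2
tcp_pos: [533.3, 63.1, 82.5]
eef_rot: [[0.951, -0.31, 0.0], [-0.31, -0.951, 0.0], [0.0, -0.0, -1.0]]
ft_force: [-0.8, -0.1, -1.8]
gripper_width: 21.7
grasp_force: 40.0
t 8.2 at [533.3  63.1  82.5] yaw -108.05 F [-0.8 -0.1 -1.8] w 21.7 g 40.0
shift [   1.2 -181.3   -0. ] turn [-0.    -0.     0.003]
```

```bash

python3 -m crank '[{"xyz":[0,-8,0],"angular":[0,0,0]},{"xyz":[0,-20,0],"angular":[0,0,0]},{"xyz":[0,-32,0],"angular":[0,0,0]},{"xyz":[1,-44,0],"angular":[0,0,0]},{"xyz":[1,-56,0],"angular":[0,0,0]},{"xyz":[1,-67,0],"angular":[0,0,0]},{"xyz":[1,-78,0],"angular":[0,0,0]},{"xyz":[1,-88,0],"angular":[0,0,0]},{"xyz":[1,-93,0],"angular":[0,0,0]},{"xyz":[1,-93,0],"angular":[0,0,0]}]'
python3 -m crank '[{"xyz":[0,-8,0],"angular":[0,0,0]},{"xyz":[0,-19,0],"angular":[0,0,0]},{"xyz":[0,-30,0],"angular":[0,0,0]},{"xyz":[0,-41,0],"angular":[0,0,0]},{"xyz":[0,-52,0],"angular":[0,0,0]},{"xyz":[0,-63,0],"angular":[0,0,0]},{"xyz":[0,-74,0],"angular":[0,0,0]},{"xyz":[0,-84,0],"angular":[0,0,0]},{"xyz":[0,-89,0],"angular":[0,0,0]},{"xyz":[0,-89,0],"angular":[0,0,0]}]'
python3 to.py 590.6 235.1 82.5 -108.2
python3 - <<'E'
from bench import imaging
import cv2
c=imaging.camera("scene"); cv2.imwrite("pics/sw1.png",cv2.resize(c["frame"][150:400,200:520,::-1],None,fx=2,fy=2))
E
```

```text
time: 9.03
tcp_pos: [563.2, 151.3, 82.4]
eef_rot: [[0.951, -0.31, 0.0], [-0.31, -0.951, 0.0], [0.0, -0.0, -1.0]]
ft_force: [-0.5, -0.4, -2.3]
gripper_width: 22.1
grasp_force: 40.0
time: 9.87
tcp_pos: [590.9, 236.0, 82.4]
eef_rot: [[0.951, -0.31, 0.0], [-0.31, -0.951, 0.0], [0.0, -0.0, -1.0]]
ft_force: [-0.7, -0.3, -1.8]
gripper_width: 21.7
grasp_force: 40.0
t 9.87 at [590.9 236.   82.4] yaw -108.06 F [-0.7 -0.3 -1.8] w 21.7 g 40.0
shift [ 0.   0.9 -0.1] turn [-0.    -0.     0.002]
```

View pics/sw1.png

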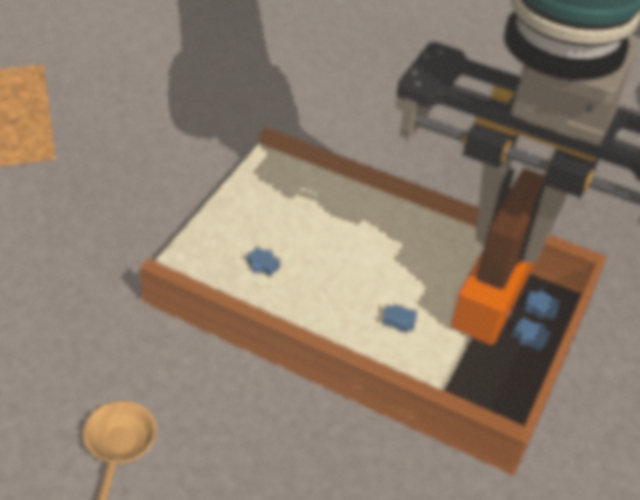

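Two chips are in the tray at (540,305) and (532,333), and the third is probably hidden behind the scraper. The other two chips haven't moved. I'll lift and go to lane two.

```bash

python3 -m crank '[{"xyz":[0,0,-30],"angular":[0,0,0]},{"xyz":[0,0,-60],"angular":[0,0,0]},{"xyz":[54,273,-60],"angular":[0,0,0]},{"xyz":[54,273,-60],"angular":[0,0,0]},{"xyz":[54,273,-60],"angular":[0,0,0]},{"xyz":[54,273,-60],"angular":[0,0,0]},{"xyz":[54,273,-60],"angular":[0,0,0]},{"xyz":[54,273,-60],"angular":[0,0,0]},{"xyz":[54,273,-60],"angular":[0,0,0]},{"xyz":[54,273,-60],"angular":[0,0,0]}]'
python3 -m crank '[{"xyz":[0,0,0],"angular":[0,0,0]},{"xyz":[0,0,0],"angular":[0,0,0]},{"xyz":[0,0,0],"angular":[0,0,0]}]'
python3 to.py 556.8 -41.1 82.5 -108.2
python3 - <<'E'
from bench import imaging; from h import *
c=imaging.camera("top"); O=np.array([577.9,109.8])
for k in blobs(c,masks(c)[0]["blue"],15):
    d=depthpts(c,k); q=np.median(d,0)
    if 450<q[0]<720 and -50<q[1]<340: e=q[:2]-O; print(np.round([.95*e[0]-.312*e[1],.312*e[0]+.95*e[1],q[2],cv2.contourArea(k)]))
E
```

```text
time: 10.75
tcp_pos: [554.9, -51.1, 143.6]
eef_rot: [[0.946, -0.324, 0.001], [-0.324, -0.946, -0.003], [0.002, 0.003, -1.0]]
ft_force: [0.3, 0.5, -1.7]
gripper_width: 21.9
grasp_force: 40.0
time: 11.0
tcp_pos: [556.8, -40.7, 142.4]
eef_rot: [[0.951, -0.31, -0.0], [-0.31, -0.951, 0.001], [-0.0, -0.001, -1.0]]
ft_force: [-1.0, 0.1, -1.7]
gripper_width: 21.8
grasp_force: 40.0
t 11.0 at [556.8 -40.7 142.4] yaw -108.08 F [-1.   0.1 -1.7] w 21.8 g 40.0
shift [ 0.1  0.4 59.9] turn [-0.001  0.     0.002]
[-55. 154.  12. 110.]
[-33. 125.  26.  44.]
[-22. 156.  12. 103.]
[36. 68. 38. 61.]
```

```bash

python3 -m crank '[{"xyz":[0,0,20],"angular":[0,0,0]},{"xyz":[0,0,40],"angular":[0,0,0]},{"xyz":[0,0,54],"angular":[0,0,0]},{"xyz":[0,0,60],"angular":[0,0,0]},{"xyz":[0,0,60],"angular":[0,0,0]},{"xyz":[0,0,60],"angular":[0,0,0]},{"xyz":[0,0,60],"angular":[0,0,0]}]'
python3 to.py 642 218.3 82.5 -108.2
```

```text
time: 11.63
tcp_pos: [557.5, -42.1, 83.4]
eef_rot: [[0.95, -0.312, 0.001], [-0.312, -0.95, -0.0], [0.001, -0.0, -1.0]]
ft_force: [1.2, -0.4, -1.6]
gripper_width: 22.1
grasp_force: 40.0
t 11.63 at [557.5 -42.1  83.4] yaw -108.17 F [ 1.2 -0.4 -1.6] w 22.1 g 40.0
shift [  -1.  -273.8    1. ] turn [-0.    -0.001  0.   ]
```

```bash
python3 - <<'E'
from bench import imaging
import cv2,numpy as np
a=imaging.camera("scene")["frame"][200:390,380:520,::-1]; b=imaging.camera("top")["frame"][110:300,140:280,::-1]
cv2.imwrite("pics/tray.png",cv2.resize(np.hstack([a,b]),None,fx=2.8,fy=2.8,interpolation=cv2.INTER_CUBIC))
E
```

```text
(no output)
```

View pics/tray.png

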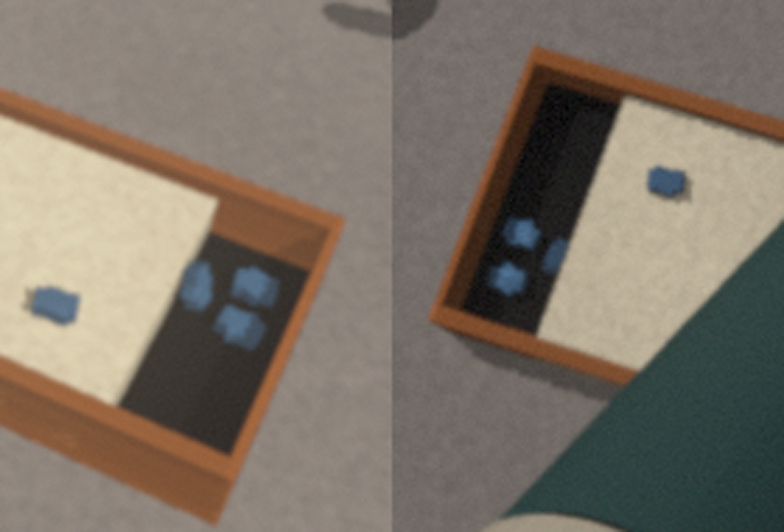

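Three chips are in the tray. One of them stands on edge against the slab, at (197,285) in the left half, with its top below slab level. Now I sweep lane two.

```bash

python3 -m crank '[{"xyz":[0,-6,0.5],"angular":[0,0,0]},{"xyz":[0,-18,0.5],"angular":[0,0,0]},{"xyz":[0,-30,0.5],"angular":[0,0,0]},{"xyz":[0,-42,0.5],"angular":[0,0,0]},{"xyz":[0,-54,0.5],"angular":[0,0,0]},{"xyz":[0,-65,0.5],"angular":[0,0,0]},{"xyz":[0,-75,0.5],"angular":[0,0,0]},{"xyz":[0,-85,0.5],"angular":[0,0,0]},{"xyz":[0,-90,0.5],"angular":[0,0,0]},{"xyz":[0,-90,0.5],"angular":[0,0,0]}]'
python3 to.py 642 218.3 82.5 -108.2
```

```text
time: 12.57
tcp_pos: [585.3, 45.2, 81.9]
eef_rot: [[0.951, -0.31, 0.0], [-0.31, -0.951, 0.0], [0.0, -0.0, -1.0]]
ft_force: [-0.8, 0.2, -2.2]
gripper_width: 21.8
grasp_force: 40.0
t 12.57 at [585.3  45.2  81.9] yaw -108.05 F [-0.8  0.2 -2.2] w 21.8 g 40.0
shift [   0.3 -182.2   -0.5] turn [-0.    -0.     0.003]
```

```bash

python3 -m crank '[{"xyz":[0,-8,-0.5],"angular":[0,0,0]},{"xyz":[0,-20,-0.5],"angular":[0,0,0]},{"xyz":[0,-32,-0.5],"angular":[0,0,0]},{"xyz":[0,-44,-0.5],"angular":[0,0,0]},{"xyz":[0,-56,-0.5],"angular":[0,0,0]},{"xyz":[0,-67,-0.5],"angular":[0,0,0]},{"xyz":[0,-78,-0.5],"angular":[0,0,0]},{"xyz":[0,-88,-0.5],"angular":[0,0,0]},{"xyz":[0,-93,-0.5],"angular":[0,0,0]},{"xyz":[0,-93,-0.5],"angular":[0,0,0]}]'
python3 -m crank '[{"xyz":[0,-8,0],"angular":[0,0,0]},{"xyz":[0,-19,0],"angular":[0,0,0]},{"xyz":[0,-30,0],"angular":[0,0,0]},{"xyz":[0,-41,0],"angular":[0,0,0]},{"xyz":[0,-52,0],"angular":[0,0,0]},{"xyz":[0,-63,0],"angular":[0,0,0]},{"xyz":[0,-74,0],"angular":[0,0,0]},{"xyz":[0,-84,0],"angular":[0,0,0]},{"xyz":[0,-89,0],"angular":[0,0,0]},{"xyz":[0,-89,0],"angular":[0,0,0]}]'
python3 -m crank '[{"xyz":[0,0,0],"angular":[0,0,0]},{"xyz":[0,0,-20],"angular":[0,0,0]},{"xyz":[0,0,-50],"angular":[0,0,0]},{"xyz":[0,0,-80],"angular":[0,0,0]},{"xyz":[0,0,-80],"angular":[0,0,0]},{"xyz":[0,0,-80],"angular":[0,0,0]}]'
python3 to.py 556.8 -41.1 162.5 -108.2 433.6 -229.6 162.5 -65.7
python3 - <<'E'
from bench import imaging
import cv2
c=imaging.camera("scene"); cv2.imwrite("pics/sw2.png",cv2.resize(c["frame"][150:400,200:520,::-1],None,fx=2,fy=2))
E
```

```text
time: 13.4
tcp_pos: [614.2, 133.6, 82.4]
eef_rot: [[0.951, -0.31, 0.0], [-0.31, -0.951, 0.0], [0.0, -0.0, -1.0]]
ft_force: [0.2, 0.4, -2.1]
gripper_width: 22.0
grasp_force: 40.0
time: 14.23
tcp_pos: [641.8, 218.3, 82.3]
eef_rot: [[0.951, -0.31, 0.0], [-0.31, -0.951, 0.0], [-0.0, -0.0, -1.0]]
ft_force: [-0.2, -0.1, -2.1]
gripper_width: 22.2
grasp_force: 40.0
time: 14.73
tcp_pos: [642.7, 215.5, 164.6]
eef_rot: [[0.95, -0.313, 0.003], [-0.313, -0.95, 0.001], [0.003, -0.002, -1.0]]
ft_force: [0.1, 0.6, -2.2]
gripper_width: 21.6
grasp_force: 40.0
t 14.73 at [642.7 215.5 164.6] yaw -108.27 F [ 0.1  0.6 -2.2] w 21.6 g 40.0
shift [ -1.2 270.6   1.5] turn [-0.002 -0.003 -0.001]
shift [-59.1 488.2   0.8] turn [-0.001 -0.003 -0.743]
```

View pics/sw2.png

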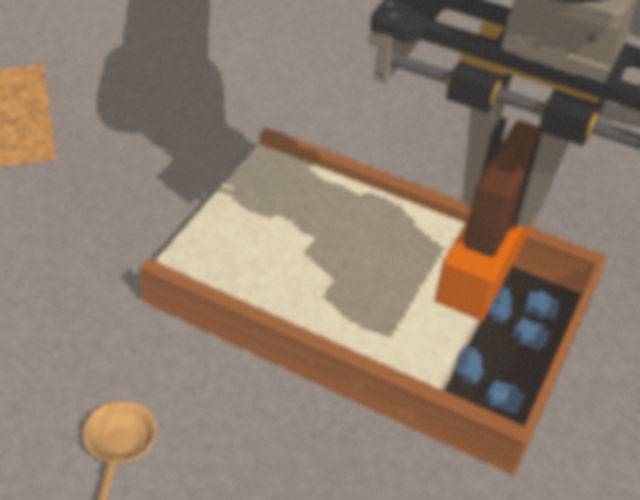

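All five chips are in the tray at (503,303), (542,303), (532,333), (470,365) and (505,397), and the slab is clear. Now back to the mat.

```bash

python3 -m crank '[{"xyz":[-49,407,0],"angular":[0,0,-0.62]},{"xyz":[-49,407,0],"angular":[0,0,-0.62]},{"xyz":[-49,407,0],"angular":[0,0,-0.62]},{"xyz":[-49,407,0],"angular":[0,0,-0.62]},{"xyz":[-49,407,0],"angular":[0,0,-0.62]},{"xyz":[-49,407,0],"angular":[0,0,-0.62]},{"xyz":[-49,407,0],"angular":[0,0,-0.62]},{"xyz":[-49,407,0],"angular":[0,0,-0.62]},{"xyz":[-49,407,0],"angular":[0,0,-0.62]},{"xyz":[-49,407,0],"angular":[0,0,-0.62]}]'
python3 -m crank '[{"xyz":[0,0,0],"angular":[0,0,0]},{"xyz":[0,0,0],"angular":[0,0,0]},{"xyz":[0,0,0],"angular":[0,0,0]}]'
python3 to.py 432.9 -229.9 90 -65.7
```

```text
time: 15.62
tcp_pos: [465.0, -157.2, 161.5]
eef_rot: [[0.955, 0.296, -0.003], [0.296, -0.955, 0.0], [-0.002, -0.001, -1.0]]
ft_force: [0.3, -0.0, -2.1]
gripper_width: 21.9
grasp_force: 40.0
time: 15.87
tcp_pos: [467.6, -154.4, 161.7]
eef_rot: [[0.955, 0.298, -0.002], [0.298, -0.955, 0.001], [-0.001, -0.001, -1.0]]
ft_force: [-0.0, 0.2, -1.5]
gripper_width: 21.9
grasp_force: 40.0
t 15.87 at [ 467.6 -154.4  161.7] yaw -72.67 F [-0.   0.2 -1.5] w 21.9 g 40.0
shift [-55.5  61.8  71.7] turn [-0.001  0.001 -0.122]
```

```bash

python3 -m crank '[{"xyz":[-20,22,0],"angular":[0,0,-0.122]},{"xyz":[-40,45,10],"angular":[0,0,-0.122]},{"xyz":[-55.5,62,30],"angular":[0,0,-0.122]},{"xyz":[-55.5,62,50],"angular":[0,0,-0.122]},{"xyz":[-55.5,62,66],"angular":[0,0,-0.122]},{"xyz":[-55.5,62,72],"angular":[0,0,-0.122]},{"xyz":[-55.5,62,72],"angular":[0,0,-0.122]},{"xyz":[-55.5,62,72],"angular":[0,0,-0.122]},{"xyz":[-55.5,62,72],"angular":[0,0,-0.122]},{"xyz":[-55.5,62,72],"angular":[0,0,-0.122]}]'
python3 to.py 432.9 -229.9 51.7 -65.7
```

```text
time: 16.7
tcp_pos: [434.6, -230.5, 91.4]
eef_rot: [[0.911, 0.413, 0.002], [0.413, -0.911, -0.0], [0.001, 0.001, -1.0]]
ft_force: [-0.0, 0.4, -2.4]
gripper_width: 21.9
grasp_force: 40.0
t 16.7 at [ 434.6 -230.5   91.4] yaw -65.6 F [-0.   0.4 -2.4] w 21.9 g 40.0
shift [-1.4 -1.3 39.7] turn [ 0.001 -0.001  0.002]
```

```bash

python3 -m crank '[{"xyz":[-0.7,-0.6,10],"angular":[0,0,0]},{"xyz":[-0.7,-0.6,20],"angular":[0,0,0]},{"xyz":[-0.7,-0.6,28],"angular":[0,0,0]},{"xyz":[-0.7,-0.6,33],"angular":[0,0,0]},{"xyz":[-0.7,-0.6,35],"angular":[0,0,0]},{"xyz":[-0.7,-0.6,35],"angular":[0,0,0]},{"xyz":[-0.7,-0.6,35],"angular":[0,0,0]},{"xyz":[-0.7,-0.6,35],"angular":[0,0,0]},{"xyz":[-0.7,-0.6,35],"angular":[0,0,0]}]'
python3 to.py 432.9 -229.9 51.7 -65.7
```

```text
time: 17.45
tcp_pos: [433.0, -230.6, 55.9]
eef_rot: [[0.911, 0.412, 0.001], [0.412, -0.911, -0.0], [0.001, 0.0, -1.0]]
ft_force: [0.4, -0.3, -2.0]
gripper_width: 22.2
grasp_force: 40.0
t 17.45 at [ 433.  -230.6   55.9] yaw -65.67 F [ 0.4 -0.3 -2. ] w 22.2 g 40.0
shift [ 0.2 -0.7  4.2] turn [ 0.    -0.001  0.   ]
```

```bash

python3 -m crank '[{"xyz":[0.2,-0.7,1],"angular":[0,0,0]},{"xyz":[0.2,-0.7,2],"angular":[0,0,0]},{"xyz":[0.2,-0.7,3],"angular":[0,0,0]},{"xyz":[0.2,-0.7,3.6],"angular":[0,0,0]},{"xyz":[0.2,-0.7,4.2],"angular":[0,0,0]},{"xyz":[0.2,-0.7,4.2],"angular":[0,0,0]},{"xyz":[0.2,-0.7,4.2],"angular":[0,0,0]},{"xyz":[0.2,-0.7,4.2],"angular":[0,0,0]}]'
python3 to.py 432.9 -229.9 51.5 -65.7
```

```text
time: 18.12
tcp_pos: [432.7, -229.8, 51.5]
eef_rot: [[0.911, 0.412, 0.0], [0.412, -0.911, 0.0], [0.0, 0.0, -1.0]]
ft_force: [-0.4, 0.5, 0.3]
gripper_width: 22.0
grasp_force: 40.0
t 18.12 at [ 432.7 -229.8   51.5] yaw -65.67 F [-0.4  0.5  0.3] w 22.0 g 40.0
shift [ 0.1  0.2 -0. ] turn [ 0.    -0.     0.001]
```

```bash

python3 -m crank '[{"xyz":[0,0,0],"angular":[0,0,0]},{"xyz":[0,0,0],"angular":[0,0,0]},{"xyz":[0,0,0],"angular":[0,0,0]},{"xyz":[0,0,0],"angular":[0,0,0]},{"xyz":[0,0,0],"angular":[0,0,0]},{"xyz":[0,0,0],"angular":[0,0,0]},{"xyz":[0,0,0],"angular":[0,0,0]},{"xyz":[0,0,0],"angular":[0,0,0]},{"xyz":[0,0,0],"angular":[0,0,0]},{"xyz":[0,0,0],"angular":[0,0,0]}]' 0 | grep width
python3 -m crank '[{"xyz":[0,0,-10],"angular":[0,0,0]},{"xyz":[0,0,-40],"angular":[0,0,0]},{"xyz":[0,0,-80],"angular":[0,0,0]},{"xyz":[0,0,-120],"angular":[0,0,0]},{"xyz":[-20,0,-160],"angular":[0,0,0]},{"xyz":[0,0,-200],"angular":[0,0,0]},{"xyz":[0,0,-240],"angular":[0,0,0]},{"xyz":[0,0,-250],"angular":[0,0,0]},{"xyz":[0,0,-250],"angular":[0,0,0]},{"xyz":[0,0,-250],"angular":[0,0,0]}]'
python3 - <<'E'
from bench import imaging; from h import *
c=imaging.camera("scene"); cv2.imwrite("pics/end.png",c["frame"][:,:,::-1])
v,u=np.mgrid[:480,:640]
x=cv2.undistortPoints(np.float64(np.c_[u.ravel(),v.ravel()]).reshape(-1,1,2),c["intrinsics"],c["dist_coeffs"])[:,0]
z=c["range_z"].ravel(); p=((np.c_[x,np.ones(len(x))]*z[:,None]-c["t"])@c["R"])[z>0]; X,Y,Z=p.T
near=(abs(X-430)<80)&(abs(Y+225)<80)
for lo,hi in((93,101),(40,46)):
    r=cv2.minAreaRect(p[near&(Z>lo)&(Z<hi)][:,:2].astype(np.float32)); print(r)
E
```

```text
gripper_width: 86.3
time: 19.78
tcp_pos: [432.6, -229.7, 302.0]
eef_rot: [[0.911, 0.412, 0.002], [0.412, -0.911, 0.001], [0.002, 0.0, -1.0]]
ft_force: [0.7, 0.4, -0.3]
gripper_width: 91.8
grasp_force: 0.0
((433.0342712402344, -229.219970703125), (78.38839721679688, 22.181650161743164), 24.391956329345703)
((434.8188781738281, -229.109619140625), (108.17756652832031, 32.489418029785156), 24.558462142944336)
```

View pics/end.png

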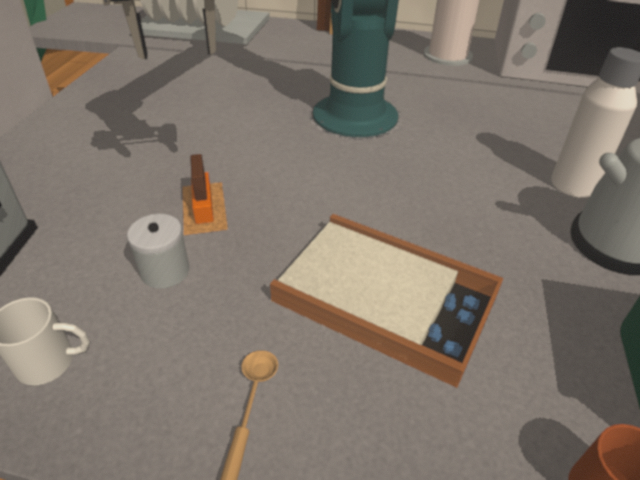

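The slab is empty with all five chips in the tray, around (455,320). The scraper stands upright in the middle of its mat at (202,195), and the tin at (158,250) hasn't moved.

```bash
python3 -c "
from bench import workorder
print(workorder.finish_job())"
```

```text
the job is handed in; nothing more can be done
None
```

The job is handed in at about 20 s of the 61 s allowed: all five chips are in the tray, the scraper stands upright within about 1 mm of the mat's centre, and the sugar tin was left where it was.

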